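# Stage the sample caddy and hold the analyser's sprung lid at the mark

### The job

Take the white sample caddy by its handle and carry it level, with its two cups in it, to the middle of the black rubber mat at the other side of the analyser; set it down and let go. Then take the analyser's lid by its bar handle, raise it against its spring until the pointer tab on the lid's edge is level with the black mark on the gauge rail, and finish holding it there, still gripped: the lid would spring shut if let go. Leave the mark where it is set, and the beaker and the amber bottle where they stand.

Things in the scene. Friction and masses are not known exactly. Their poses are not given: they have to be found in the camera images.
- caddy: White plastic sample caddy (loose, 0.30 kg without cups): open box 120 (its x) by 100 (its y) by 32 mm high, walls and floor 4 mm, a cross wall at x = 0, and a carrying handle over the middle. Origin at the centre of its underside, z up. It starts on the bench at one side of the analyser, the mat is at the other.
- caddy_grip (a point): Centre of the caddy's handle bar, 85 mm above the caddy's underside. The bar is 14 mm wide (caddy x), 74 long (caddy y) and 14 mm high, on two posts 62 mm apart; grip it across its 14 mm width, fingers closing along the caddy's x. It is free below down to the cross wall, 32 mm above the underside. Axes as the caddy's.
- caddy_floor (a point): Centre of the caddy's inner floor, 4 mm above its underside.
- cup1_center (a point): Centre of a grey capped sample cup (33 mm across, 24 mm high, 25 g) standing loose in the caddy's -x half; it must stay in the caddy.
- cup2_center (a point): Centre of the like cup standing loose in the caddy's +x half; it must stay in the caddy.
- mat_center (a point): Centre of the top face of the black rubber mat fixed to the bench, 180 (its x) by 150 (its y) by 3 mm thick; top 3 mm above the bench. Axes along its sides, z up.
- lid_handle (a point): Centre of the lid's bar handle: round steel bar 12 mm thick, 110 mm long along lid y, 35 mm above the lid's upper face; at (-245, 0, 57) mm in the lid's frame (origin lid_hinge; x from front edge to hinge, y along the hinge, z out of the upper face; this point has these axes). 192 mm above the bench when shut. Grip it from above, fingers closing along lid x; it can turn between them.
- lid_hinge (a point): Middle of the lid's hinge line, which runs along lid y, 135 mm above the bench on the side away from the robot of the white analyser (fixed, 300 deep, 240 wide, 130 mm high). The lid (275 from hinge to front edge, 236 wide, 22 mm thick) opens upward at its front edge. Axes are the lid's.
- lid_pointer (a point): Point on the flat steel pointer tab (50 by 18 by 6 mm) that sticks out of the lid's +y edge, 185 mm from the hinge line. It sweeps just inside the gauge rail; same axes as the lid.
- mark_tip (a point): Point on the black adjustable mark (block 16 by 14 by 14 mm with a flat finger 24 mm long along the radius, pointing away from the hinge) clamped on the arc-shaped steel gauge rail beside the lid's +y edge, 185 mm from the hinge line, at most 265 mm above the bench. Its x axis is that of a lid standing at the mark; the pointer is then beside it, level, 12 mm towards the lid.
- lid (a joint): Lid angle: 0 shut, growing as it opens, rad, up to 1.2. A spring and the lid's weight (about 0.45 kg) press it shut at every angle: about 6 to 11 N upward at the handle opens and holds it, more when more open.
- mark (a joint): Angle of the mark on its rail, in the same measure as the lid's: the lid is at the mark when both read alike. Set somewhere between 0.35 and 0.65 rad; clamped stiffly.
- beaker: Bystander: glass beaker, 70 mm across, 85 mm high, beyond the caddy or mat on the robot's right. Origin at the centre of its underside.
- reagent: Bystander: amber glass bottle, 62 mm across, 140 mm high, beyond the caddy or mat on the robot's left. Origin at the centre of its underside.
There are look-alikes about, which are no part of the job. What is shaped like the part that bears cup2_center but blue or turquoise is not meant. Leave any purple look-alike of the part that bears cup1_center alone.

How it is judged:
On the way, in this order (a step that is already met when the one before it is completed fails the run):
1. the caddy is carried in the air, its underside more than 25 mm above the bench (height (world z) of caddy_floor above 0.029 m), for 0.2 s.
2. the caddy stands on the middle of the mat, let go, with both cups in it (horizontal distance between caddy_grip and mat_center below 0.03 m and height (world z) of caddy_floor below 0.012 m and angle between caddy_grip's own z axis and vertical below 0.08 rad and contact force between the fingers and caddy below 0.1 N and distance between each of cup1_center, cup2_center and caddy_floor below 0.06 m), for 0.2 s.
At the end, for the whole second after the job is handed in: The gripper's fingers still hold the lid (contact of more than 2 N) and it stays still within 0.07 rad (4 degrees) of the mark; the caddy stands upright on the mat with its middle within 30 mm of the mat's, not touched by the fingers, with both cups in it (all of step 2 and angle between the x axis of lid_pointer and the x axis of mark_tip, either way round below 0.07 rad and velocity of joint lid between -0.05 and 0.05 rad/s and contact force between the fingers and lid above 2 N and contact force between caddy and lid below 0.1 N); the arm keeps its last pose, push and grip.
It fails at once if the caddy is tipped more than 0.2 rad (11 degrees) (angle between caddy_grip's own z axis and vertical above 0.2 rad).
It fails at once if a cup leaves the caddy (not (distance between cup1_center and caddy_floor below 0.06 m) or not (distance between cup2_center and caddy_floor below 0.06 m)).
It fails at once if the mark is shifted on its rail by more than 8 mm (distance of mark_tip from where it was at the start of the episode above 0.008 m).
It fails at once if the beaker or the bottle is moved by more than 30 mm (distance of any of beaker, reagent from where it was at the start of the episode above 0.03 m).
It also fails if it takes over 72 s, if anything falls off the work surface, if the arm or the gripper's body presses on something with over 40 N, if the wrist force passes 120 N, or if a joint passes its speed limit or range.

### The arm

A 7-joint arm with a two-finger parallel gripper is mounted at the origin on the work surface. World frame = base frame: x ahead of the robot, y to its left, z up, the work surface at z = 0. Lengths are in m, angles in rad, forces in N, time in s.
With the tool pointing down it reaches from about 0.425 to 0.875 m from the base axis. Payload 4.7 kg.
Tool frame: the origin (TCP) lies midway between the tips of the shut fingers; the grasp point (between the pads) lies 19 mm behind it; z points along the fingers, y is the line along which they close (so a half turn about z gives the same grasp; the last joint's range is limited). The gripper opens to 85 mm and grips with 20 to 120 N. Pads are 22 mm wide; open, the fingers measure 114 mm over their backs; the gripper's body (76 mm by 85 mm) begins 54 mm behind the grasp point. The pads swing forward as they close: fully open they stand 13 mm farther back than shut.
Start: joints at [-1.13, 0.321, -0.07, 1.45, 0.023, 1.371, -0.057], TCP at [0.269, 0.592, 0.231] pointing down, gripper open.
Joint ranges: [-2.86, 2.86], [-0.3, 2.09], [-1.38, 1.24], [0.06, 2.45], [-1.56, 4.7], [0.09, 2.05], [-2.69, 2.69]. Speed limits (rad/s): [2.57, 2.57, 3.14, 3.14, 3.14, 3.14, 3.14].

### API

Orientations are given as a unit quaternion [w, x, y, z].
In Python, from plant import state, grab_frame, job_done, recognise, masks_of, landmark_of gives the robot as it stands.
- The arm moves only by the tool arm_command, never from a script. Its argument "commands" is a list of rows, each a list of 7 numbers: the shift along the world's x, y, z in mm, then the turn, a rotation vector about the world's x, y, z in rad, then the opening in per cent of the stroke, from 0 (shut) to 100 (fully open). A call has 1 to 5 rows; each row is the pose to reach, as a shift and turn from the pose commanded when the call began; what a row does not reach only later rows make up. A row lasts 1/10 s, in which the tool goes at most 50 mm and 8.59 degrees, less where a joint would pass 70% of its speed; a pose out of reach is approached as far as the arm can. A call with a gripper value outside its range is refused whole. The fingers move at their own pace and stop on an object; the grip force is fixed at half the most. Time passes only in rows, so rows that repeat a pose let the fingers close. It gives the time, the measured TCP pose, the force, the opening and the grip force at its end, in the units of the state.
- state(): the state, without advancing time (a new reading comes with each control period).
- grab_frame(name): name is "scene" or "top"; returns a dict with "pixels" (480x640x3 uint8, blue, green, red), "fx", "fy", "cx", "cy" (pixels), "R" (3x3) and "t" (3): a world point X has camera coordinates R X + t. Camera axes: x right, y down, z forward; pixel columns grow to the right and rows downward; lengths in m; the calibration is good to about 2 mm. A picture is of the moment at which its call begins. There is no depth.
- job_done(): hands the job in; it is judged then, once.
Trained networks look in the newest picture that a camera, given by its name, has taken for a name from the list of things; names that differ only in an ending like _2 or _b are one class to them, and where a whole thing is asked for, a point or a joint stands for the part that bears it (a point fixed in the world has none). Each returns a list of dicts, best first, with "score" (0 to 1); they miss things now and then, are a little off and sometimes report something else, mostly with a low value. They report only what shows in the picture. A call takes as long as a camera call. They do not tell look-alikes from the thing itself.
- recognise(camera, label): "uv" ([column, row] in pixels, amid what is visible of it).
- masks_of(camera, label): "region" (480x640 bool, what is visible of it) and "uv" ([column, row] in pixels, amid what is visible of it).
- landmark_of(camera, label): "uv" ([column, row] in pixels: a listed point, or the origin of a listed thing).
The state is a dict: "t": time; "joints": joint angles; "joint_velocities": joint speeds; "tau": joint torques, N m; "ee_pos": TCP position; "tcp_rot": TCP orientation; "ft_force": force on the tool from outside, world axes, zero at the start; "ft_torque": the same for the moment, N m; "grip_width": finger opening in m; "finger_force": force on a finger pad.
Only numpy, scipy, OpenCV 4.12 (cv2) and the standard library are available. Lean on these libraries where they do the work, as an engineer would, in place of code of your own. Each camera call takes 0.05 s, during which the arm holds its last target. There are 200 camera calls.

## Working session

There is one attempt and no reset: what is moved stays moved. The work goes in short steps, Python scripts to look and compute and a tool call to move; the robot and the scene stay as the last step left them, time stands still between calls to the robot, and variables do not carry over. Pictures are saved under pics/ and viewed, at most 10 in all, crops included, and the job is handed in when it is done.

Besides the shell and the picture viewer there is one more tool, called after ">>>" as a command line: name --pt "numbers of a row" for each row, then --argument value for the rest. arm_command: Moves the arm, as the interface text tells. Its arguments: {"type":"object","properties":{"commands":{"type":"array","items":{"type":"array","items":{"type":"number"}}}},"required":["commands"]}

```bash
mkdir -p pics; cat > h.py <<'E'
import numpy as np,cv2
from plant import *
L=['caddy_grip','caddy_floor','cup1_center','cup2_center','mat_center','lid_handle','lid_hinge','lid_pointer','mark_tip','beaker','reagent']
def ray(f,uv):
    d=np.array([(uv[0]-f['cx'])/f['fx'],(uv[1]-f['cy'])/f['fy'],1.]);R=np.array(f['R']);return -R.T@np.array(f['t']),R.T@d
def atz(f,uv,z):
    c,d=ray(f,uv);return c+d*(z-c[2])/d[2]
def tri(f,u,g,v):
    A=np.zeros((3,3));b=np.zeros(3);rs=[ray(f,u),ray(g,v)]
    for c,d in rs:
        d=d/np.linalg.norm(d);P=np.eye(3)-np.outer(d,d);A+=P;b+=P@c
    X=np.linalg.solve(A,b)
    return X,[round(float(np.linalg.norm(np.cross(X-c,d/np.linalg.norm(d)))),4) for c,d in rs]
E
python3 - <<'E'
from h import *
s=state();print(s['t'],s['ee_pos'],s['tcp_rot'],s['grip_width'])
F={n:grab_frame(n) for n in('scene','top')}
for n in F: cv2.imwrite(f'pics/{n}0.png',F[n]['pixels']);print(n,-np.array(F[n]['R']).T@np.array(F[n]['t']))
for l in L:
    r={n:landmark_of(n,l) for n in F}
    print(l,{n:[(np.round(q['uv']).tolist(),round(q['score'],2)) for q in r[n]] for n in r})
    if r['scene'] and r['top']: X,e=tri(F['scene'],r['scene'][0]['uv'],F['top'],r['top'][0]['uv']);print('   ',X.round(3),e)
E
```

```text
0.0 [0.26890345 0.59116795 0.23019517] [-1.41227993e-04  2.11777294e-01  9.77317453e-01 -9.76698717e-04] 0.08543493565681541
scene [0.96897397 0.60428683 0.61998994]
top [ 0.37417106 -0.0093789   1.27592656]
caddy_grip {'scene': [([287.0, 180.0], 0.56)], 'top': [([455.0, 290.0], 0.9)]}
    [ 0.448 -0.319  0.095] [0.0014, 0.0014]
caddy_floor {'scene': [([288.0, 206.0], 0.72)], 'top': [([447.0, 290.0], 0.68)]}
    [ 0.452 -0.32   0.013] [0.0006, 0.0006]
cup1_center {'scene': [([322.0, 189.0], 0.6)], 'top': [([440.0, 297.0], 0.64), ([454.0, 349.0], 0.62)]}
    [ 0.409 -0.267  0.082] [0.0322, 0.0322]
cup2_center {'scene': [([328.0, 203.0], 0.55), ([254.0, 192.0], 0.5)], 'top': [([504.0, 275.0], 0.76), ([449.0, 272.0], 0.63), ([435.0, 230.0], 0.52)]}
    [ 0.409 -0.361  0.031] [0.1062, 0.1062]
mat_center {'scene': [([503.0, 346.0], 0.71)], 'top': [([157.0, 326.0], 0.83)]}
    [ 0.384  0.333 -0.004] [0.0007, 0.0007]
lid_handle {'scene': [([331.0, 205.0], 0.56)], 'top': [([304.0, 244.0], 0.93)]}
    [ 0.535 -0.001  0.193] [0.0009, 0.0009]
lid_hinge {'scene': [([210.0, 257.0], 0.96)], 'top': [([319.0, 137.0], 0.89), ([302.0, 247.0], 0.23)]}
    [ 0.774 -0.039  0.145] [0.0045, 0.0045]
lid_pointer {'scene': [([335.0, 269.0], 0.96)], 'top': [([241.0, 210.0], 0.94)]}
    [0.616 0.126 0.151] [0.0001, 0.0001]
mark_tip {'scene': [([321.0, 233.0], 0.45)], 'top': [([237.0, 184.0], 0.43)]}
    [0.646 0.124 0.237] [0.002, 0.002]
beaker {'scene': [([229.0, 219.0], 0.84)], 'top': [([473.0, 226.0], 0.7)]}
    [ 0.6   -0.396 -0.011] [0.0003, 0.0003]
reagent {'scene': [([386.0, 426.0], 0.67)], 'top': [([162.0, 200.0], 0.96)]}
    [0.673 0.331 0.003] [0.0031, 0.0031]
```

View pics/scene0.png

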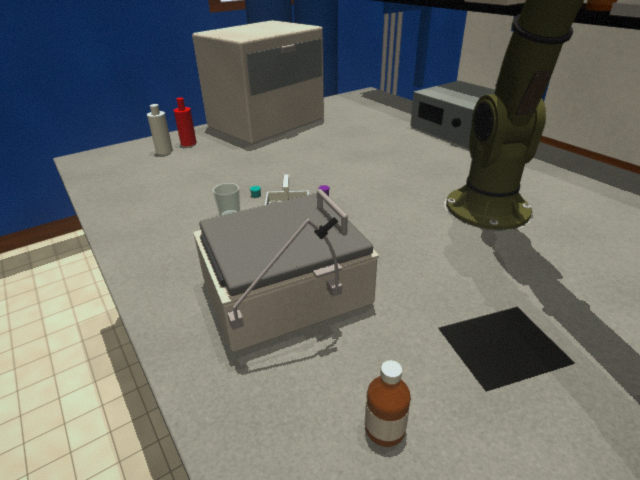

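View pics/top0.png

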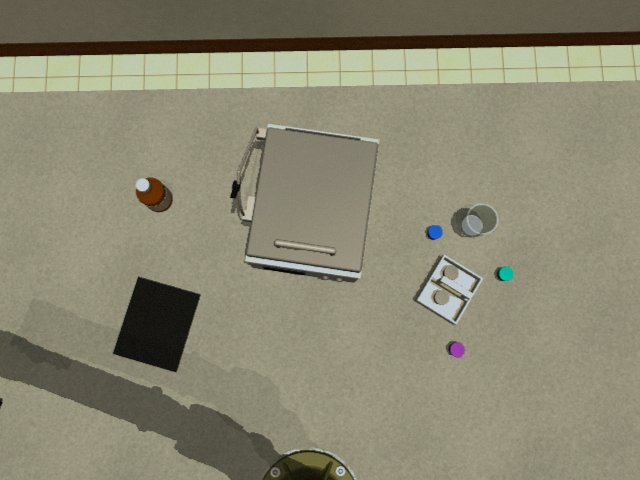

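The scene view shows the caddy beyond the analyser at (288,195), with the mat at (503,346), the lid handle at (331,210) and the mark at (325,228).

In the top view, the cup candidates are:
- Grey cups at (451,271) and (441,297). These are the ones meant, because they are grey and stand inside the white caddy.
- Blue (435,232), turquoise (505,274) and purple (457,349) are look-alikes, all outside the caddy.

I'll confirm this with a crop and measure the yaws.

```bash
python3 - <<'E'
from h import *
f=grab_frame('top');g=grab_frame('scene')
p=f['pixels']; a=cv2.resize(p[215:365,400:520],None,fx=4,fy=4,interpolation=cv2.INTER_CUBIC)
b=cv2.resize(g['pixels'][160:310,220:390],None,fx=4,fy=4,interpolation=cv2.INTER_CUBIC)[:, :]
b=cv2.resize(b,(310,274)); c=np.zeros((600,800,3),np.uint8); c[:600,:480]=a; c[:274,485:795]=b; cv2.imwrite('pics/crop.png',c)
def axes(l,z,off=0):
    m=masks_of('top',l)[0]['region'];v,u=np.nonzero(m)
    P=np.array([atz(f,q,z)[:2] for q in zip(u,v)],np.float32)
    r=cv2.minAreaRect(P*1000);print(l,r);return P
axes('caddy',.032);axes('mat_center',.003) if masks_of('top','mat_center') else 0;axes('lid_handle',.157)
for n in('caddy','lid_handle'):
    print([np.round(q['uv']).tolist()+[round(q['score'],2)] for q in masks_of('top',n)])
# handle endpoints (top view)
for uv in[(279,243),(333,250)]: print(atz(f,uv,.195).round(3))
for uv in[(438,280),(470,295)]: print(atz(f,uv,.09).round(3))
E
```

```text
caddy ((451.8799133300781, -320.26470947265625), (105.85968017578125, 124.11306762695312), 57.126380920410156)
mat_center ((390.47760009765625, 333.0934753417969), (151.9219207763672, 183.1932373046875), 72.97895050048828)
lid_handle ((638.598876953125, -16.1094970703125), (250.78993225097656, 280.414794921875), 80.32808685302734)
[[453.0, 290.0, 0.86]]
[[312.0, 201.0, 0.89]]
[0.538 0.046 0.195]
[ 0.523 -0.059  0.195]
[ 0.469 -0.284  0.09 ]
[ 0.436 -0.35   0.09 ]
```

View pics/crop.png

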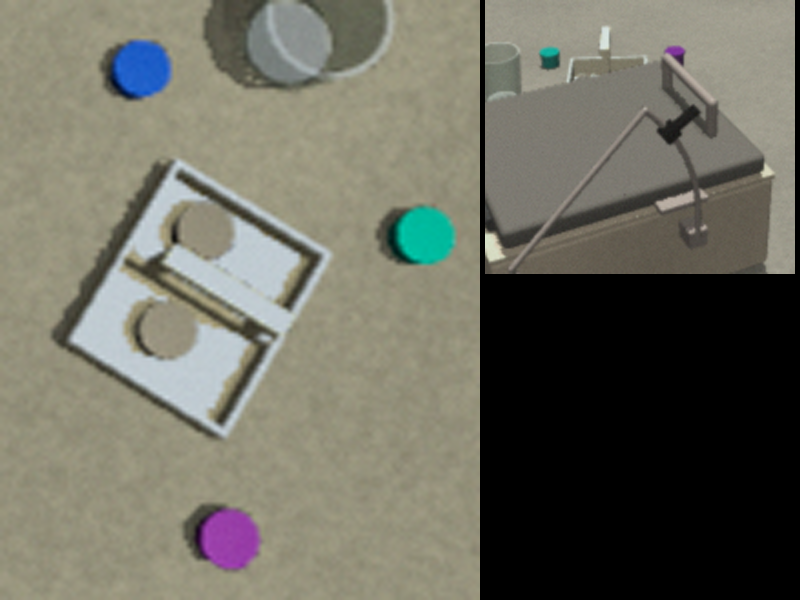

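The crop confirms it: the two grey capped cups sit in the white caddy, and its bar handle runs from about (443,280) to (472,295). The coloured caps stand apart on the bench. In the inset, the black mark is on the rail well above the lid's pointer. Now I'll move above the caddy.

>>> arm_command --pt "32 -32 14 0 0 -0.085 100" --pt "64 -64 28 0 0 -0.17 100" --pt "96 -96 42 0 0 -0.255 100" --pt "128 -128 56 0 0 -0.34 100" --pt "160 -160 70 0 0 -0.425 100"

```text
t: 2.1
ee_pos: [0.4302, 0.4303, 0.3022]
tcp_rot: [0.0, 0.415, 0.91, 0.0]
ft_force: [0.8, 0.3, 0.7]
grip_width: 0.0854
finger_force: 0.0
```

>>> arm_command --pt "4 -46 0 0 0 -0.085 100" --pt "8 -92 0 0 0 -0.17 100" --pt "13 -138 0 0 0 -0.255 100" --pt "17 -184 0 0 0 -0.34 100" --pt "21 -230 0 0 0 -0.425 100"

```text
t: 2.6
ee_pos: [0.4501, 0.1998, 0.3016]
tcp_rot: [0.0, 0.597, 0.802, 0.0]
ft_force: [1.3, 0.4, -0.3]
grip_width: 0.0853
finger_force: 0.0
```

>>> arm_command --pt "0 -48 0 0 0 -0.085 100" --pt "0 -96 0 0 0 -0.17 100" --pt "0 -144 0 0 0 -0.255 100" --pt "0 -192 0 0 0 -0.34 100" --pt "0 -240 0 0 0 -0.425 100"

```text
t: 3.1
ee_pos: [0.4497, -0.0403, 0.3017]
tcp_rot: [0.0, 0.753, 0.658, 0.001]
ft_force: [1.6, -0.3, 0.0]
grip_width: 0.0853
finger_force: 0.0
```

>>> arm_command --pt "0 -48 0 0 0 -0.085 100" --pt "0 -96 0 0 0 -0.17 100" --pt "0 -144 0 0 0 -0.255 100" --pt "0 -192 0 0 0 -0.34 100" --pt "0 -240 0 0 0 -0.425 100"

```text
t: 3.6
ee_pos: [0.4498, -0.2802, 0.3019]
tcp_rot: [0.0, 0.875, 0.485, 0.001]
ft_force: [0.5, 0.1, 0.3]
grip_width: 0.0853
finger_force: 0.0
```

>>> arm_command --pt "0 -20 -40 0 0 0 100" --pt "0 -40 -80 0 0 0 100" --pt "0 -40 -120 0 0 0 100" --pt "0 -40 -120 0 0 0 100" --pt "0 -40 -120 0 0 0 100"

```text
t: 4.1
ee_pos: [0.4503, -0.318, 0.1819]
tcp_rot: [-0.0, 0.874, 0.486, -0.0]
ft_force: [-0.0, 0.2, 1.0]
grip_width: 0.0853
finger_force: 0.0
```

```bash
python3 - <<'E'
from h import *
f=grab_frame('top');g=grab_frame('scene');print(state()['ee_pos'])
a=cv2.resize(f['pixels'][240:340,395:515],(480,400),interpolation=cv2.INTER_CUBIC)
b=cv2.resize(g['pixels'][130:230,240:340],(300,300),interpolation=cv2.INTER_CUBIC)
c=np.zeros((400,800,3),np.uint8);c[:,:480]=a;c[:300,490:790]=b;cv2.imwrite('pics/c2.png',c)
for l in('caddy_grip',):
    u,v=landmark_of('top',l),landmark_of('scene',l);print(u,v)
E
```

```text
[ 0.45165951 -0.31863     0.18379926]
[{'uv': [454.4, 287.3], 'score': 0.86}] [{'uv': [320.4, 232.1], 'score': 0.55}]
```

View pics/c2.png

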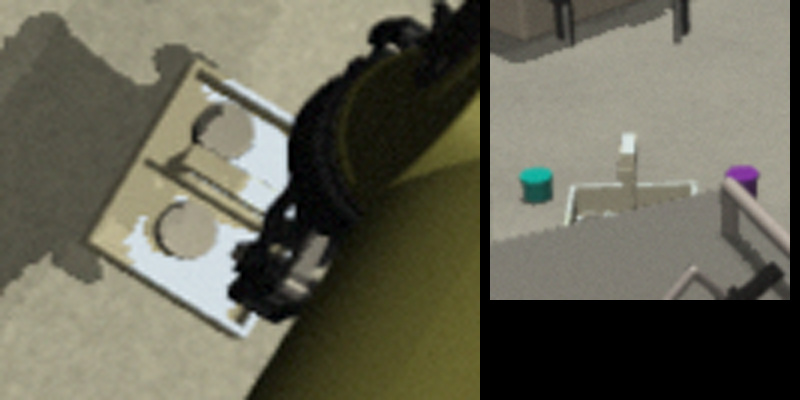

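The bar, at about (628,145) in the right inset, lies between the two open fingers at (565,30) and (680,30). I'll go down and close.

>>> arm_command --pt "0 0 -30 0 0 0 100" --pt "0 0 -60 0 0 0 100" --pt "0 0 -85 0 0 0 100" --pt "0 0 -105 0 0 0 100" --pt "0 0 -118 0 0 0 100"

```text
t: 4.8
ee_pos: [0.4508, -0.3179, 0.0632]
tcp_rot: [0.0, 0.874, 0.486, 0.0]
ft_force: [0.1, -0.4, 0.9]
grip_width: 0.085
finger_force: 0.0
```

>>> arm_command --pt "0 0 0 0 0 0 50" --pt "0 0 0 0 0 0 30" --pt "0 0 0 0 0 0 20" --pt "0 0 0 0 0 0 10" --pt "0 0 0 0 0 0 0"

```text
t: 5.3
ee_pos: [0.4514, -0.319, 0.0646]
tcp_rot: [0.001, 0.874, 0.486, 0.001]
ft_force: [-2.4, 2.0, 11.6]
grip_width: 0.0132
finger_force: 60.1
```

>>> arm_command --pt "0 0 0 0 0 0 0" --pt "0 0 0 0 0 0 0" --pt "0 0 0 0 0 0 0" --pt "0 0 0 0 0 0 0" --pt "0 0 0 0 0 0 0"

```text
t: 5.8
ee_pos: [0.4515, -0.319, 0.0646]
tcp_rot: [0.001, 0.874, 0.486, 0.001]
ft_force: [1.5, -0.2, 6.9]
grip_width: 0.0133
finger_force: 59.6
```

>>> arm_command --pt "0 0 8 0 0 0 0" --pt "0 0 20 0 0 0 0" --pt "0 0 35 0 0 0 0" --pt "0 0 55 0 0 0 0" --pt "0 0 75 0 0 0 0"

```text
t: 6.3
ee_pos: [0.4495, -0.3182, 0.1396]
tcp_rot: [-0.0, 0.874, 0.486, -0.0]
ft_force: [-0.4, -0.5, -4.7]
grip_width: 0.0129
finger_force: 58.7
```

>>> arm_command --pt "0 0 25 0 0 0 0" --pt "0 0 55 0 0 0 0" --pt "0 0 85 0 0 0 0" --pt "0 0 115 0 0 0 0" --pt "0 0 140 0 0 0 0"

```text
t: 6.8
ee_pos: [0.4496, -0.3187, 0.2808]
tcp_rot: [0.0, 0.874, 0.486, 0.001]
ft_force: [0.4, -0.2, -4.7]
grip_width: 0.0133
finger_force: 58.7
```

>>> arm_command --pt "0 0 15 0 0 0 0" --pt "0 0 20 0 0 0 0" --pt "0 0 20 0 0 0 0" --pt "0 0 20 0 0 0 0" --pt "0 0 20 0 0 0 0"

```text
t: 7.3
ee_pos: [0.4495, -0.3179, 0.2969]
tcp_rot: [-0.001, 0.874, 0.486, -0.001]
ft_force: [0.3, 0.6, -3.9]
grip_width: 0.0129
finger_force: 58.7
```

```bash
python3 - <<'E'
from h import *
f=grab_frame('top');g=grab_frame('scene');print(state()['ee_pos'],state()['grip_width'])
cv2.imwrite('pics/lift.png',g['pixels'][60:300,180:500])
E
```

```text
[ 0.44969058 -0.31803411  0.29733523] 0.013142851442065725
```

View pics/lift.png

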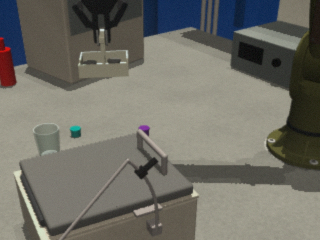

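The picture shows the caddy hanging level in the gripper at about (103,63), clear of everything. I'll carry it across now.

>>> arm_command --pt "0 12 0 0 0 0.05 0" --pt "0 40 0 0 0 0.13 0" --pt "0 78 0 0 0 0.22 0" --pt "0 120 0 0 0 0.33 0" --pt "0 163 0 0 0 0.44 0"

```text
t: 7.9
ee_pos: [0.4496, -0.1532, 0.2984]
tcp_rot: [0.0, 0.745, 0.667, 0.0]
ft_force: [1.3, 0.2, -4.8]
grip_width: 0.0129
finger_force: 58.7
```

>>> arm_command --pt "0 33 0 0 0 0.09 0" --pt "0 66 0 0 0 0.18 0" --pt "0 98 0 0 0 0.27 0" --pt "0 130 0 0 0 0.36 0" --pt "0 163 0 0 0 0.46 0"

```text
t: 8.4
ee_pos: [0.4494, 0.0095, 0.2984]
tcp_rot: [0.0, 0.573, 0.82, 0.0]
ft_force: [0.4, 0.1, -4.4]
grip_width: 0.0126
finger_force: 58.8
```

>>> arm_command --pt "-3 33 0 0 0 0.09 0" --pt "-7 66 0 0 0 0.18 0" --pt "-12 98 0 0 0 0.27 0" --pt "-18 130 0 0 0 0.36 0" --pt "-25 163 0 0 0 0.46 0"

```text
t: 8.9
ee_pos: [0.4241, 0.1723, 0.2983]
tcp_rot: [0.0, 0.371, 0.929, -0.0]
ft_force: [1.1, -0.3, -4.1]
grip_width: 0.013
finger_force: 58.8
```

>>> arm_command --pt "-10 44 0 0 0 0.11 0" --pt "-20 84 0 0 0 0.22 0" --pt "-28 120 0 0 0 0.32 0" --pt "-34 147 0 0 0 0.4 0" --pt "-37 163 0 0 0 0.45 0"

```text
t: 9.4
ee_pos: [0.3858, 0.3367, 0.2979]
tcp_rot: [-0.0, 0.153, 0.988, -0.0]
ft_force: [0.7, -0.2, -4.8]
grip_width: 0.0131
finger_force: 58.8
```

```bash
python3 - <<'E'
from h import *
f=grab_frame('top');g=grab_frame('scene');print(state()['ee_pos'],state()['tcp_rot'])
cv2.imwrite('pics/over.png',np.hstack([f['pixels'][200:440,40:360],g['pixels'][150:390,320:640]]))
r={n:[landmark_of(n,l)[:1] for l in('caddy_floor','caddy_grip','mat_center')] for n in('top','scene')};print(r)
for a,b in zip(r['scene'],r['top']):
    if a and b: print(tri(g,a[0]['uv'],f,b[0]['uv']))
E
```

```text
[0.3863369  0.33611496 0.29783617] [-3.42429337e-04  1.54739567e-01  9.87955213e-01 -2.15292885e-04]
{'top': [[{'uv': [120.3, 322.8], 'score': 0.69}], [{'uv': [105.6, 323.2], 'score': 0.95}], [{'uv': [156.0, 327.3], 'score': 0.77}]], 'scene': [[{'uv': [541.1, 236.7], 'score': 0.83}], [{'uv': [555.3, 193.2], 'score': 0.88}], [{'uv': [501.1, 342.9], 'score': 0.94}]]}
(array([0.3877642 , 0.33792916, 0.24325092]), [0.0026, 0.0026])
(array([0.38660109, 0.33799756, 0.31752999]), [0.0024, 0.0024])
(array([0.38339492, 0.33210565, 0.00207952]), [0.0039, 0.0039])
```

View pics/over.png

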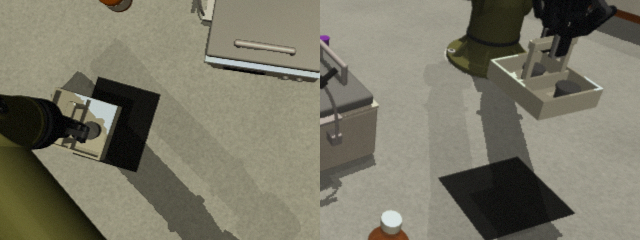

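The caddy is held level above the mat, with the cups visible inside, and it's within a few mm of the mat's middle. I'll lower it.

>>> arm_command --pt "0 -1 -15 0 0 0 0" --pt "0 -3 -45 0 0 0 0" --pt "0 -3 -80 0 0 0 0" --pt "0 -3 -115 0 0 0 0" --pt "0 -3 -145 0 0 0 0"

```text
t: 10.3
ee_pos: [0.3874, 0.3292, 0.1505]
tcp_rot: [-0.001, 0.158, 0.987, -0.001]
ft_force: [0.0, 0.8, -4.6]
grip_width: 0.013
finger_force: 58.8
```

>>> arm_command --pt "0 0 -25 0 0 0 0" --pt "0 0 -45 0 0 0 0" --pt "0 0 -60 0 0 0 0" --pt "0 0 -71 0 0 0 0" --pt "0 0 -78 0 0 0 0"

```text
t: 10.8
ee_pos: [0.3877, 0.3298, 0.074]
tcp_rot: [-0.0, 0.158, 0.987, -0.001]
ft_force: [0.5, -0.4, -3.3]
grip_width: 0.0131
finger_force: 58.8
```

>>> arm_command --pt "0 0 -2 0 0 0 0" --pt "0 0 -4 0 0 0 0" --pt "0 0 -6 0 0 0 0" --pt "0 0 -7 0 0 0 0" --pt "0 0 -7 0 0 0 0"

```text
t: 11.3
ee_pos: [0.3882, 0.3308, 0.0686]
tcp_rot: [0.0, 0.158, 0.987, 0.0]
ft_force: [-0.4, 0.3, -4.3]
grip_width: 0.0132
finger_force: 58.8
```

>>> arm_command --pt "0 0 -1 0 0 0 0" --pt "0 0 -2 0 0 0 0" --pt "0 0 -2 0 0 0 0"

```text
t: 11.6
ee_pos: [0.3883, 0.3309, 0.0676]
tcp_rot: [0.0, 0.158, 0.987, 0.0]
ft_force: [-2.0, -2.4, 4.4]
grip_width: 0.0127
finger_force: 60.0
```

Contact. Now I'll open and withdraw upward.

>>> arm_command --pt "0 0 0 0 0 0 20" --pt "0 0 0 0 0 0 50" --pt "0 0 0 0 0 0 80" --pt "0 0 0 0 0 0 100" --pt "0 0 0 0 0 0 100"

```text
t: 12.1
ee_pos: [0.3882, 0.3308, 0.0664]
tcp_rot: [0.0, 0.158, 0.987, 0.0]
ft_force: [-0.3, -0.2, 0.2]
grip_width: 0.0738
finger_force: 0.0
```

>>> arm_command --pt "0 0 20 0 0 0 100" --pt "0 0 55 0 0 0 100" --pt "0 0 100 0 0 0 100" --pt "0 0 150 0 0 0 100" --pt "0 0 200 0 0 0 100"

```text
t: 12.6
ee_pos: [0.3878, 0.3303, 0.2681]
tcp_rot: [-0.0, 0.158, 0.987, -0.0]
ft_force: [1.7, 1.5, -0.0]
grip_width: 0.0856
finger_force: 0.0
```

```bash
python3 - <<'E'
from h import *
s=state();print(s['t'],s['ee_pos'],s['tcp_rot'],s['joints'],s['grip_width'])
T=['caddy_grip','caddy_floor','mat_center','lid_handle','lid_hinge','lid_pointer','mark_tip']
acc={l:[] for l in T}
for k in range(3):
    f=grab_frame('top');g=grab_frame('scene')
    for l in T:
        a,b=landmark_of('scene',l),landmark_of('top',l)
        if a and b:
            X,e=tri(g,a[0]['uv'],f,b[0]['uv']);acc[l].append(np.r_[X,e[0]])
for l in T: print(l,np.round(acc[l],3).tolist())
E
```

```text
12.6 [0.38781348 0.33032705 0.26813628] [-3.76846973e-05  1.57781006e-01  9.87474127e-01 -3.95508731e-05] [-9.35502575e-01  1.61645541e-03  1.78551313e-01  1.74401438e+00
 -3.03247144e-04  1.39609617e+00  4.97011363e-01] 0.08559644032933646
caddy_grip [[0.389, 0.331, 0.094, 0.002], [0.542, 0.248, 0.174, 0.145], [0.387, 0.33, 0.085, 0.002]]
caddy_floor [[0.391, 0.328, 0.017, 0.002], [0.391, 0.33, 0.012, 0.002]]
mat_center [[0.635, 0.217, 0.326, 0.044]]
lid_handle [[0.533, -0.003, 0.191, 0.003], [0.533, -0.001, 0.197, 0.001]]
lid_hinge [[0.771, -0.053, 0.139, 0.001], [0.773, -0.048, 0.138, 0.001]]
lid_pointer [[0.618, 0.12, 0.14, 0.001], [0.613, 0.122, 0.137, 0.004], [0.615, 0.123, 0.146, 0.001]]
mark_tip [[0.643, 0.122, 0.233, 0.002], [0.645, 0.125, 0.235, 0.004], [0.648, 0.123, 0.232, 0.001]]
```

The caddy stands at (0.388, 0.330), on the mat centre. Next, above the lid handle.

>>> arm_command --pt "6 -33 10 0 0 -0.14 100" --pt "14 -66 20 0 0 -0.28 100" --pt "26 -99 30 0 0 -0.42 100" --pt "42 -133 40 0 0 -0.56 100" --pt "60 -166 40 0 0 -0.7 100"

```text
t: 15.5
ee_pos: [0.449, 0.1636, 0.3081]
tcp_rot: [0.001, 0.489, 0.872, 0.002]
ft_force: [1.2, 0.2, -0.3]
grip_width: 0.0853
finger_force: 0.0
```

>>> arm_command --pt "17 -33 0 0 0 -0.14 100" --pt "34 -66 -10 0 0 -0.29 100" --pt "51 -99 -20 0 0 -0.43 100" --pt "68 -132 -35 0 0 -0.58 100" --pt "85 -165 -50 0 0 -0.723 100"

```text
t: 16.0
ee_pos: [0.5338, -0.0017, 0.2562]
tcp_rot: [0.0, 0.766, 0.643, 0.001]
ft_force: [-0.1, -0.1, -0.5]
grip_width: 0.0856
finger_force: 0.0
```

>>> arm_command --pt "0 0 0 0 0 0 100" --pt "0 0 0 0 0 0 100"

```text
t: 16.2
ee_pos: [0.533, -0.0011, 0.2559]
tcp_rot: [-0.0, 0.765, 0.644, -0.0]
ft_force: [0.5, -0.9, 0.4]
grip_width: 0.0856
finger_force: 0.0
```

```bash
python3 - <<'E'
from h import *
f=grab_frame('top');g=grab_frame('scene');print(state()['ee_pos'],state()['tcp_rot'])
a=cv2.resize(f['pixels'][180:300,230:400],(510,360),interpolation=cv2.INTER_CUBIC)
b=cv2.resize(g['pixels'][140:260,270:400],(290,268),interpolation=cv2.INTER_CUBIC)
c=np.zeros((360,800,3),np.uint8);c[:,:510]=a;c[:268,510:]=b;cv2.imwrite('pics/lid.png',c)
print([landmark_of(n,'lid_handle')[:1] for n in('top','scene')])
E
```

```text
[0.53309607 0.00096095 0.25665851] [-1.33639598e-04  7.63499333e-01  6.45808510e-01  3.46258728e-04]
[[], [{'uv': [329.9, 203.1], 'score': 0.73}]]
```

View pics/lid.png

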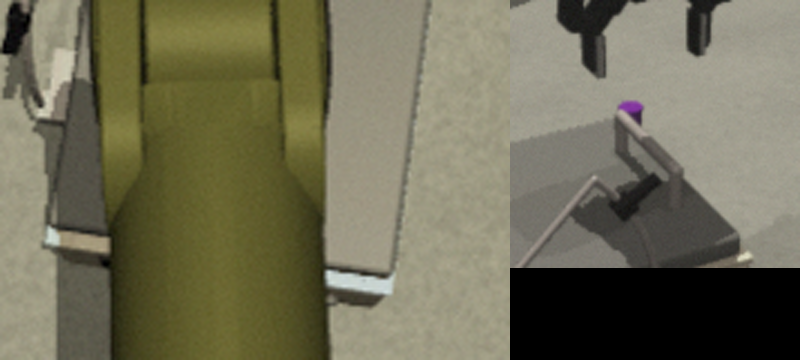

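In the right inset, the open fingers at (595,70) and (697,50) straddle the bar centre at (649,145). I'll descend and grip.

>>> arm_command --pt "0 0 -25 0 0 0 100" --pt "0 0 -45 0 0 0 100" --pt "0 0 -62 0 0 0 100" --pt "0 0 -74 0 0 0 100" --pt "0 0 -80 0 0 0 100"

```text
t: 16.9
ee_pos: [0.5326, 0.0005, 0.1756]
tcp_rot: [-0.0, 0.764, 0.646, -0.0]
ft_force: [0.2, -0.1, 0.1]
grip_width: 0.0856
finger_force: 0.0
```

>>> arm_command --pt "0 0 0 0 0 0 50" --pt "0 0 0 0 0 0 30" --pt "0 0 0 0 0 0 20" --pt "0 0 0 0 0 0 10" --pt "0 0 0 0 0 0 0"

```text
t: 17.4
ee_pos: [0.5323, -0.0001, 0.1767]
tcp_rot: [-0.001, 0.764, 0.645, -0.001]
ft_force: [-20.8, 3.1, 8.2]
grip_width: 0.0124
finger_force: 11.1
```

>>> arm_command --pt "0 0 0 0 0 0 0" --pt "0 0 0 0 0 0 0" --pt "0 0 0 0 0 0 0" --pt "0 0 0 0 0 0 0"

```text
t: 17.8
ee_pos: [0.5316, 0.0, 0.1767]
tcp_rot: [-0.001, 0.764, 0.645, -0.001]
ft_force: [-5.7, 0.9, 4.4]
grip_width: 0.0099
finger_force: 58.5
```

>>> arm_command --pt "1.5 0 6.3 0 0 0 0" --pt "3.2 -0.5 12.7 0 0 0 0" --pt "5.1 -1 19 0 0 0 0" --pt "7.1 -1.2 25.2 0 0 0 0" --pt "9.4 -1.6 31.3 0 0 0 0"

```text
t: 18.3
ee_pos: [0.5401, -0.0015, 0.2068]
tcp_rot: [-0.002, 0.764, 0.645, -0.002]
ft_force: [-6.2, 1.7, -5.8]
grip_width: 0.0098
finger_force: 58.3
```

>>> arm_command --pt "0 0 0 0 0 0 0" --pt "0 0 0 0 0 0 0"

```text
t: 18.5
ee_pos: [0.5401, -0.0014, 0.2068]
tcp_rot: [-0.002, 0.764, 0.645, -0.002]
ft_force: [-7.1, 1.4, -5.6]
grip_width: 0.0097
finger_force: 58.5
```

>>> arm_command --pt "2.3 -0.4 6 0 0 0 0" --pt "4.8 -0.8 12 0 0 0 0" --pt "7.4 -1.3 18 0 0 0 0" --pt "10.2 -1.7 24 0 0 0 0" --pt "13.2 -2.3 29.8 0 0 0 0"

```text
t: 19.0
ee_pos: [0.5526, -0.0035, 0.2365]
tcp_rot: [-0.003, 0.764, 0.645, -0.003]
ft_force: [-9.5, 2.6, -4.3]
grip_width: 0.0098
finger_force: 58.4
```

>>> arm_command --pt "3 -0.5 5.6 0 0 0 0" --pt "6.2 -1.1 11.2 0 0 0 0" --pt "9.6 -1.6 16.8 0 0 0 0" --pt "13.2 -2.2 22.3 0 0 0 0" --pt "17 -2.9 27.7 0 0 0 0"

```text
t: 19.5
ee_pos: [0.5687, -0.0062, 0.2644]
tcp_rot: [-0.004, 0.764, 0.645, -0.004]
ft_force: [-12.6, 2.4, -2.0]
grip_width: 0.0101
finger_force: 58.4
```

>>> arm_command --pt "3.7 -0.6 5 0 0 0 0" --pt "7.5 -1.3 10 0 0 0 0" --pt "11.5 -2 15 0 0 0 0" --pt "15.5 -2.6 20 0 0 0 0" --pt "15.5 -2.6 20 0 0 0 0"

```text
t: 20.0
ee_pos: [0.5844, -0.0088, 0.2859]
tcp_rot: [-0.004, 0.764, 0.645, -0.003]
ft_force: [-15.9, 3.7, 3.5]
grip_width: 0.0096
finger_force: 58.9
```

```bash
python3 - <<'E'
from h import *
T=['lid_handle','lid_pointer','mark_tip']
h=np.array([.775,-.042]);x=np.array([.986,-.168])
for k in range(3):
    f=grab_frame('top');g=grab_frame('scene')
    for l in T:
        a,b=landmark_of('scene',l),landmark_of('top',l)
        if a and b:
            X,e=tri(g,a[0]['uv'],f,b[0]['uv']);r=-(X[:2]-h)@x;print(l,X.round(3),e[0],'phi',np.arctan2(X[2]-.135,r).round(3),'r',np.hypot(r,X[2]-.135).round(3),np.round(a[0]['uv']),np.round(b[0]['uv']))
        else: print(l,len(a),len(b))
X=np.array(state()['ee_pos'])+[0,0,.016];r=-(X[:2]-h)@x;print(X,np.arctan2(X[2]-.135,r)-.2286)
a=cv2.resize(g['pixels'][140:290,270:400],(520,600),interpolation=cv2.INTER_CUBIC)
b=cv2.resize(f['pixels'][140:240,210:280],(280,400),interpolation=cv2.INTER_CUBIC)
c=np.zeros((600,800,3),np.uint8);c[:,:520]=a;c[:400,520:]=b;cv2.imwrite('pics/up.png',c)
E
```

```text
lid_handle 2 0
lid_pointer [0.637 0.114 0.223] 0.0011 phi 0.499 r 0.184 [321. 236.] [243. 190.]
mark_tip [0.646 0.123 0.233] 0.0031 phi 0.563 r 0.184 [321. 235.] [238. 184.]
lid_handle 3 0
lid_pointer [0.634 0.114 0.227] 0.0039 phi 0.507 r 0.189 [324. 233.] [244. 190.]
mark_tip [0.643 0.121 0.237] 0.0024 phi 0.574 r 0.188 [322. 232.] [239. 185.]
lid_handle 2 0
lid_pointer [0.633 0.115 0.227] 0.0002 phi 0.508 r 0.19 [323. 233.] [242. 192.]
mark_tip [0.64  0.128 0.231] 0.0018 phi 0.537 r 0.188 [323. 236.] [234. 189.]
[ 0.58400905 -0.00874882  0.30144749] 0.4807532440100555
```

View pics/up.png

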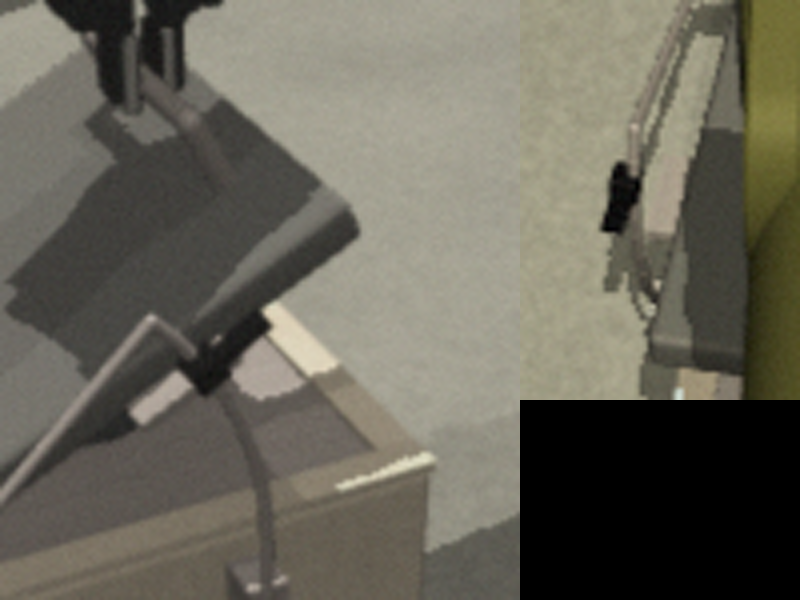

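The mark's black finger runs from (200,385) to (265,325). The lid's tab, with its left end at (130–190, 370–420), lies just below it. Triangulation agrees: pointer about 0.505, mark about 0.558. I'll raise the lid by about 0.045 rad, easing off the radial push.

>>> arm_command --pt "1.5 0 3.5 0 0 0 0" --pt "3 -0.5 7 0 0 0 0" --pt "5 -1 10.5 0 0 0 0" --pt "5 -1 10.5 0 0 0 0" --pt "5 -1 10.5 0 0 0 0"

```text
t: 21.7
ee_pos: [0.5922, -0.0102, 0.2953]
tcp_rot: [-0.001, 0.764, 0.645, -0.001]
ft_force: [-5.0, 1.4, -5.7]
grip_width: 0.0094
finger_force: 58.7
```

```bash
python3 - <<'E'
from h import *
h=np.array([.775,-.042]);x=np.array([.986,-.168]);D={'lid_pointer':[],'mark_tip':[]}
for k in range(8):
    f=grab_frame('top');g=grab_frame('scene')
    for l in D:
        a,b=landmark_of('scene',l),landmark_of('top',l)
        if a and b:
            X,e=tri(g,a[0]['uv'],f,b[0]['uv']);r=-(X[:2]-h)@x
            if e[0]<.008: D[l].append(np.r_[X,np.arctan2(X[2]-.135,r),np.hypot(r,X[2]-.135)])
for l in D: print(l,len(D[l]),np.median(D[l],0).round(3),np.array(D[l])[:,3].round(3))
s=state();X=np.array(s['ee_pos'])+[0,0,.016];r=-(X[:2]-h)@x;print(s['t'],s['ft_force'],s['finger_force'],X,np.arctan2(X[2]-.135,r)-.2286,np.hypot(r,X[2]-.135))
for l in('caddy_grip','caddy_floor','cup1_center','cup2_center'):
    a,b=landmark_of('scene',l),landmark_of('top',l)
    print(l,[tri(g,p['uv'],f,q['uv'])[0].round(3).tolist() for p in a[:2] for q in b[:2]])
a=cv2.resize(g['pixels'][190:270,290:370],(480,480),interpolation=cv2.INTER_CUBIC)
b=g['pixels'][230:430,390:640];c=np.zeros((480,740,3),np.uint8);c[:,:480]=a;c[:200,485:735]=b;cv2.imwrite('pics/fin.png',c)
E
```

```text
lid_pointer 8 [0.64  0.117 0.233 0.551 0.188] [0.562 0.544 0.578 0.552 0.547 0.565 0.535 0.55 ]
mark_tip 7 [0.644 0.122 0.234 0.561 0.186] [0.561 0.579 0.548 0.566 0.56  0.557 0.566]
24.1 [-6.05226167  2.25200476 -5.71698796] 58.720019459724426 [ 0.59218534 -0.01015513  0.31123371] 0.530904341336112 0.2559445411038675
caddy_grip [[0.389, 0.331, 0.09], [0.491, 0.327, -0.156]]
caddy_floor [[0.387, 0.33, 0.009]]
cup1_center [[0.25, -0.069, -0.109], [0.377, 0.305, 0.023]]
cup2_center [[0.384, 0.37, 0.023], [0.498, 0.079, 0.175]]
```

View pics/fin.png

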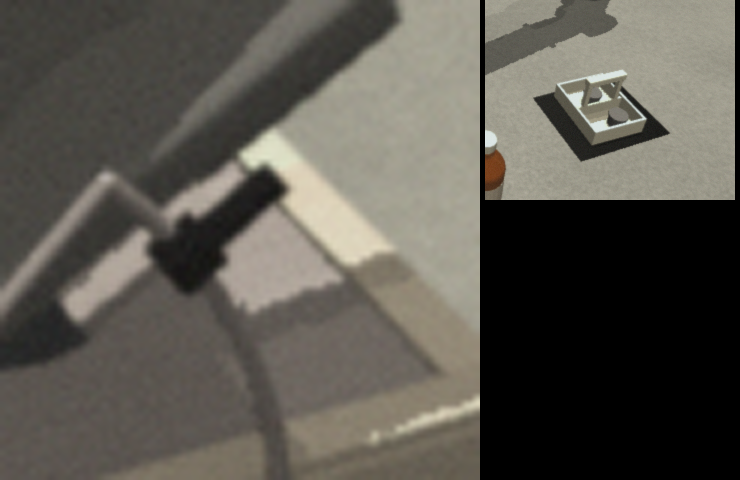

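The pointer (median 0.551) and the mark (0.561) are level well within tolerance. The view shows the finger at (230,225) lying along the tab. The caddy stands on the mat at (600,110) in the inset, with both cups in it. Handing in.

```bash
python3 -c "
from plant import *
print(job_done())"
```

```text
the job is handed in; nothing more can be done
None
```

I handed the job in with the caddy on the middle of the mat, both cups in it, and the lid still gripped within about 0.01 rad of the mark by camera measurement; no verdict came back.

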